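# Thread the test shaft through the two bearings of the run-out fixture

## Robot

A 6-joint arm with a two-finger parallel gripper is mounted at the origin on a cart in front of the work surface, level with it; the furniture and walls round the work are solid. World frame = base frame: x ahead of the robot, y to its left, z up, the work surface at z = 0. Lengths are in m, angles in degrees, forces in N, time in s.
With the tool pointing down it reaches from about 0.3 to 0.75 m from the base axis. Payload 8.5 kg.
Tool frame: the origin (TCP) lies at the very end of the fingers, on their centre line; the grasp point (between the pads) lies 19 mm behind it; z points along the fingers, y is the direction in which the jaws open and shut (so a half turn about z gives the same grasp; the last joint's range is limited). The gripper opens to 85 mm and grips with 20 to 120 N. Pads are 22 mm wide; open, the fingers measure 114 mm over their backs; the gripper's body (76 mm by 85 mm) begins 54 mm behind the grasp point. The pads swing forward as they close: fully open they stand 13 mm farther back than shut.
Start: joints at [55.789, 21.807, 74.336, -0, 83.858, -12.336], TCP at [0.205, 0.51, 0.231] pointing down, gripper open.
Joint ranges: [-178.18, 178.18], [-50.72, 133.34], [12.68, 142.11], [-81.47, 261.47], [9.98, 163.14], [-165.26, 165.26]. Speed limits (degrees/s): [136.94, 136.94, 180, 180, 180, 180].

## Interface

Orientations are given as a 3x3 rotation matrix whose columns are the frame's x, y, z axes.
In Python, from rig import status, vision, env gives the robot as it stands.
- The arm moves only by the tool send_rows, never from a script. Its argument "targets" is a list of rows, each a list of 7 numbers: the shift along the tool's x, y, z in units of 50 mm (1.0 is 50 mm), then the turn, a rotation vector about the tool's x, y, z in units of 8 degrees (1.0 is 8 degrees), then the finger opening in mm, from 0 to 85.4. A call has 1 to 5 rows; each row is the pose to reach, as a shift and turn from the pose commanded when the call began, along the tool's axes at that moment; what a row does not reach only later rows make up. A row lasts 1/8 s, in which the tool goes at most 62.5 mm and 10.7 degrees, less where a joint would pass 70% of its speed; a pose out of reach is approached as far as the arm can. A call with a gripper value outside its range is refused whole. The fingers move at their own pace and stop on an object; "grip_force" is the grip in N (left out, the last holds). Time passes only in rows, so rows that repeat a pose let the fingers close. It gives the time, the measured TCP pose, the force and the opening at its end, in the units of the state.
- status.observe(): the state, without advancing time (a new reading comes with each control period).
- vision.get_image(name): name is "scene" or "side" or "wrist"; returns (picture, depth): 480x640x3 uint8, red, green, blue; 480x640 float32, m along the optical axis (not along the pixel's ray), 0 where there is no reading.
- vision.camera_model(name): a dict with "camera_matrix" (3x3 intrinsics, pixels), "view" (4x4, takes a point from world to camera coordinates); the wrist camera has in their place "T_tool_cam" (4x4, takes a point from camera to tool coordinates, whose origin is the TCP and whose axes are the flange's). Camera axes: x right, y down, z forward; pixel columns grow to the right and rows downward; lengths in m; the calibration is good to about 2 mm. A picture is of the moment at which its call begins: read the wrist's pose just before it. camera_model takes no time and is no camera call.
- env.close_job(): hands the job in, once; it reports no verdict.
Trained networks look in the newest picture that a camera, given by its name, has taken for a name from the list of things; names that differ only in an ending like _2 or _b are one class to them, and where a whole thing is asked for, a point or a joint stands for the part that bears it (a point fixed in the world has none). Each returns a list of dicts, best first, with "p" (0 to 1); they miss things now and then, are a little off and sometimes report something else, mostly with a low value. They report only what shows in the picture. A call takes as long as a camera call. They do not tell look-alikes from the thing itself.
- vision.masks_of(camera, label): "pixels" (480x640 bool, what is visible of it) and "extent" ([left, top, right, bottom] in pixels, round what is visible of it).
The state is a dict: "time_s": time; "q": joint angles; "qvel": joint speeds; "joint_efforts": joint torques, N m; "position": TCP position; "tool_rot": TCP orientation; "ft_force": force on the tool from outside, world axes, zero at the start; "wrist_torque": the same for the moment, N m; "grip_width": finger opening in m.
Only numpy, scipy, OpenCV 4.12 (cv2) and the standard library are available. Lean on these libraries where they do the work, as an engineer would, in place of code of your own. Each camera call takes 0.05 s, during which the arm holds its last target.

## Task

Take the test shaft from the V-block firmly by its black handle and thread it, nose first, through the near bearing of the run-out fixture and then through the far bearing, until its collar sits fully home against the near bearing block; then let go of it. The bearing carriage is clamped somewhere across its base and its exact place is not measured, so look or feel for the bore gently, and never force the shaft against the fixture; leave the loupe, bearing ring, hex key and marker where they are.

Things in the scene. Friction and masses are not known exactly. Their poses are not given: they have to be found in the camera images.
- shaft: Loose steel test shaft, 142 mm long, 0.09 kg. Origin: on its axis at the front face of the collar; +x along the axis to the nose. Rod 12 mm in diameter from x = 0 to 82 mm, then a nose tapering to 7.2 mm at x = 92 mm. Collar 26 mm in diameter, x = 0 to -6 mm. It starts level in the V-block's groove, handle towards the robot.
- nose (a point): Tip of the shaft's nose, on its axis, 92 mm in front of the shaft's origin.
- handle (a point): Middle of the shaft's square black handle (20 x 20 mm, 44 mm long, x = -6 to -50 mm of the shaft), on its axis, 28 mm behind the shaft's origin. It overhangs the V-block freely, about 34 mm above the worktop: take it from above, fingers closing on its upright sides.
- v_block: Fixed steel V-block, 45 x 50 x 42 mm, groove along its own x. Origin: centre of the underside, on the worktop. The shaft's collar face starts about 26 mm on its -x side.
- fixture: Fixed run-out fixture. Origin: centre of the underside of its dark base (124 x 124 x 12 mm, x by y by z), on the worktop; +x is the threading direction, away from the robot. On it lies a carriage plate, top at 20 mm, with two upright bearing blocks, each 16 mm thick (x), 64 mm wide (y), 78 mm high over the worktop, a 5 mm nipple on top. Over 40 N between shaft and fixture is forcing.
- near_mid (a point): Point fixed to the base (not the carriage): on the base's middle line, in the plane of the near block's front face (fixture x = -40 mm), at bore height (60 mm). The bore, 14 mm wide, along x, lies up to 14 mm to either side (fixture y): the clamped carriage's place is not measured; pushing does not shift it. A nose within 2 mm of the bore's centre enters; else it stops on the flat face.
- far_mid (a point): Point fixed to the base: on its middle line, in the plane of the far block's front face (fixture x = +24 mm), at bore height. The far 14 mm bore (x = 24 to 40 mm) stands off this line like the near one, but its block also floats sideways up to 2 mm either way with a light drag of 1.5 N: the tapered nose draws it into line when pushed on gently.
- loupe: Loose black eye loupe, 33 mm wide and 32 mm high, on the worktop behind the work. Bystander. Origin: centre of the underside.
- sample_ring: Loose steel bearing ring, 47 mm wide and 16 mm high, lying on the worktop behind the work. Bystander. Origin: centre of the underside.
- hex_key: Loose black hexagon key, 88 x 31 x 5 mm, near the front edge at the right. Bystander. Origin: centre of the underside.
- marker: Loose black marker pen, 135 mm long, 13 mm thick, near the front edge at the left. Bystander. Origin: centre of the underside.
There are look-alikes about, which are no part of the job. There is more than one size of the shaft; the one meant has the size given above.

How it is judged:
By the outcome, as a careful person would: the job done as asked, in the order asked, and still so for the second after the job is handed in, with the robot touching nothing.
It also fails if it takes over 72 s, if anything falls off the work surface, if the arm or the gripper's body presses on something with over 40 N, if the wrist force passes 120 N, or if a joint passes its speed limit or range.

## Working session

There is one attempt and no reset: what is moved stays moved. The work goes in short steps, Python scripts to look and compute and a tool call to move; the robot and the scene stay as the last step left them, time stands still between calls to the robot, and variables do not carry over. Pictures are saved under pics/ and viewed, and the job is handed in when it is done.

Besides the shell and the picture viewer there is one more tool, called as name([rows], argument=value, ...), one row to a line, values as JSON. send_rows: Moves the arm, as the interface text tells. Its arguments: {"type":"object","properties":{"targets":{"type":"array","items":{"type":"array","items":{"type":"number"}}},"grip_force":{"type":"number"}},"required":["targets"]}

```bash
ls; mkdir -p pics; cat > h.py <<'E'
import numpy as np, cv2
from rig import status, vision, env
np.set_printoptions(precision=4,suppress=True)
def save(n,im): cv2.imwrite('pics/'+n+'.png',cv2.cvtColor(im,cv2.COLOR_RGB2BGR))
def world(cam,depth,st=None):
    m=vision.camera_model(cam);K=np.array(m['camera_matrix'])
    v,u=np.mgrid[0:480,0:640]
    P=np.stack([(u-K[0,2])/K[0,0]*depth,(v-K[1,2])/K[1,1]*depth,depth],-1)
    if 'view' in m: T=np.linalg.inv(np.array(m['view']))
    else:
        T=np.eye(4);T[:3,:3]=np.array(st['tool_rot']);T[:3,3]=st['position'];T=T@np.array(m['T_tool_cam'])
    return P@T[:3,:3].T+T[:3,3]
E
python3 - <<'E'
from h import *
s=status.observe();print(s)
for c in ['scene','side']:
    im,d=vision.get_image(c);save(c+'0',im);np.save(c+'0.npy',d)
    m=vision.camera_model(c);print(c,m)
    W=world(c,d)
    for l in ['shaft','v_block','fixture','handle']:
        for r in vision.masks_of(c,l)[:3]:
            px=r['pixels']&(d>0);print(l,round(r['p'],2),r['extent'],np.median(W[px],0) if px.any() else None)
E
```

```text
pics
{'time_s': 0.0, 'q': array([ 55.7886,  21.8406,  74.3838,  -0.0022,  83.8595, -12.3381]), 'qvel': array([ 0.007 ,  0.01  ,  0.0913,  0.0564,  0.0707, -0.0951]), 'joint_efforts': array([ -0.0026, -44.8478, -23.1269,  -0.0004,   0.0049,  -0.    ]), 'position': array([0.2048, 0.5101, 0.2307]), 'tool_rot': array([[-0.928 ,  0.3726, -0.0008],
       [ 0.3726,  0.928 , -0.0012],
       [ 0.0003, -0.0014, -1.    ]]), 'ft_force': array([ 1.206 ,  0.6407, -0.3703]), 'wrist_torque': array([-0.0487, -0.0319,  0.0112]), 'grip_width': 0.08534929628279526}
scene {'camera_matrix': array([[494.3601,   0.    , 320.7579],
       [  0.    , 494.3601, 243.3799],
       [  0.    ,   0.    ,   1.    ]]), 'view': array([[ 0.8233, -0.5675, -0.0142, -0.5112],
       [-0.4338, -0.6127, -0.6606,  0.2804],
       [ 0.3661,  0.55  , -0.7506,  0.7   ],
       [ 0.    ,  0.    ,  0.    ,  1.    ]])}
shaft 0.7 [291.1, 239.0, 363.7, 275.8] [ 0.5741 -0.0434  0.0397]
shaft 0.57 [218.9, 302.6, 279.6, 318.6] [ 0.4314 -0.0406  0.0098]
v_block 0.69 [314.8, 235.8, 349.5, 277.4] [ 0.6092 -0.0568  0.0354]
fixture 0.58 [
[... 346 characters left out ...]
9896, -0.142 ,  0.0241,  0.5658],
       [-0.1019,  0.5723, -0.8137,  0.1457],
       [ 0.1017, -0.8077, -0.5808,  0.7866],
       [ 0.    ,  0.    ,  0.    ,  1.    ]])}
shaft 0.77 [359.0, 279.1, 409.1, 300.9] [ 0.4303 -0.0338  0.0105]
shaft 0.66 [248.1, 257.8, 331.7, 280.5] [ 0.5789 -0.0344  0.0378]
shaft 0.47 [272.8, 253.0, 303.3, 293.9] [ 0.611  -0.018   0.0316]
v_block 0.72 [273.8, 248.6, 303.8, 293.3] [ 0.6108 -0.0178  0.032 ]
v_block 0.44 [389.0, 327.2, 399.4, 383.4] [0.4253 0.1082 0.0104]
fixture 0.86 [229.2, 290.0, 331.8, 382.8] [0.5902 0.1379 0.0198]
handle 0.69 [251.1, 259.5, 332.8, 278.5] [ 0.577  -0.0335  0.0382]
handle 0.58 [358.8, 275.5, 411.5, 299.7] [ 0.4291 -0.0334  0.0101]
```

View pics/scene0.png

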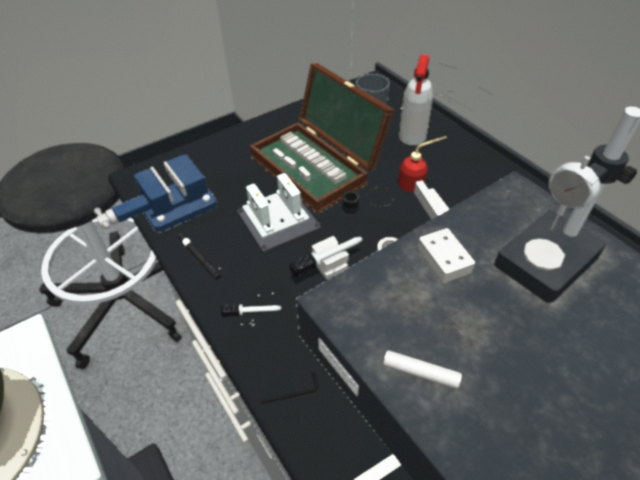

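View pics/side0.png

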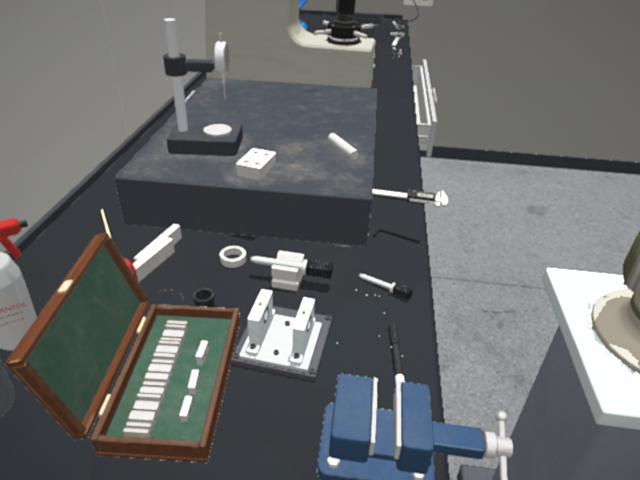

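The target shaft lies in the V-block at scene pixel (325,255), with the fixture at (278,215). A smaller look-alike is on the worktop at (250,310). Next I'll fit poses from the depth.

```bash
python3 - <<'E'
from h import *
print(vision.camera_model('wrist'))
for c in ['scene','side']:
    d=np.load(c+'0.npy');W=world(c,d);W[d==0]=9
    X,Y,Z=W[...,0],W[...,1],W[...,2]
    tab=(abs(X-.5)<.15)&(abs(Y)<.12)&(abs(Z)<.008);print(c,'table z',np.median(Z[tab]))
    # carriage plate top
    m=(abs(X-.6)<.12)&(Y>.0)&(Y<.22)&(abs(Z-.02)<.005)
    if m.any():
        r=cv2.minAreaRect((W[m][:,:2]*1000).astype(np.float32));print('plate',m.sum(),r)
    m=(abs(X-.6)<.12)&(Y>.0)&(Y<.22)&(abs(Z-.012)<.004)
    if m.any(): print('base',m.sum(),cv2.minAreaRect((W[m][:,:2]*1000).astype(np.float32)))
    m=(abs(X-.6)<.12)&(Y>.02)&(Y<.2)&(abs(Z-.077)<.004)
    p=W[m];print('tops',m.sum())
    for lo,hi in [(.5,.6),(.6,.7)]:
        q=p[(p[:,0]>lo)&(p[:,0]<hi)]
        if len(q)>5: print(len(q),q.mean(0),cv2.minAreaRect((q[:,:2]*1000).astype(np.float32)))
    # shaft
    m=(X>.48)&(X<.72)&(Y>-.09)&(Y<.01)&(Z>.024)&(Z<.07)
    q=W[m];print('shaft+v',m.sum())
    for x in np.arange(.50,.70,.01):
        k=abs(q[:,0]-x)<.005
        if k.sum()>3: print('%.3f'%x,k.sum(),'y',np.percentile(q[k,1],[5,50,95]),'zmax',q[k,2].max())
    g=(X>.4)&(X<.9)&(Y<-.12)&(Z>.02)&(Z<.2)&(Y>-.3)
    print('granite z',np.median(Z[g]),'ymax',W[g][:,1].max())
E
```

```text
{'camera_matrix': array([[352.0578,   0.    , 313.78  ],
       [  0.    , 352.0578, 233.0774],
       [  0.    ,   0.    ,   1.    ]]), 'T_tool_cam': array([[ 0.0011, -0.9608, -0.2773,  0.0696],
       [ 1.    ,  0.0008,  0.0009, -0.0004],
       [-0.0007, -0.2773,  0.9608, -0.1434],
       [ 0.    ,  0.    ,  0.    ,  1.    ]])}
scene table z -0.00039246349676397285
plate 1931 ((600.0408325195312, 131.26568603515625), (239.5055389404297, 177.4613800048828), 0.0014152481453493237)
base 1348 ((599.9278564453125, 129.21145629882812), (180.8629150390625, 240.17608642578125), 89.88642883300781)
tops 453
229 [0.5609 0.1185 0.0775] ((561.3927001953125, 121.1025390625), (66.57286071777344, 16.91793441772461), 85.37187194824219)
224 [0.6242 0.1117 0.0774] ((624.8255004882812, 113.697509765625), (67.42012786865234, 17.12131690979004), 84.07325744628906)
shaft+v 1315
0.540 101 y [-0.0455 -0.04   -0.0283] zmax 0.04559046244116771
0.550 90 y [-0.0463 -0.0425 -0.0276] zmax 0.045502895599570325
0.560 84 y [-0.0468 -0.0429 -0.0289] zmax 0.04597213464190686
0.570 82 y [-0.0476 -0.0426 -0.0297] zmax
[... 1596 characters left out ...]
048091191795563204
0.590 125 y [-0.0584 -0.033  -0.0118] zmax 0.04547070536036002
0.600 148 y [-0.0595 -0.0335 -0.0123] zmax 0.043554694262561755
0.610 152 y [-0.0601 -0.0341 -0.0125] zmax 0.043116167210530465
0.620 154 y [-0.06   -0.0345 -0.0134] zmax 0.04298902515300573
0.630 144 y [-0.061  -0.0342 -0.0143] zmax 0.04290772486275973
0.640 40 y [-0.0421 -0.0369 -0.0342] zmax 0.04073410022477697
0.650 39 y [-0.0432 -0.0376 -0.0349] zmax 0.0403797346364394
0.660 35 y [-0.0434 -0.0378 -0.0357] zmax 0.040441480854944256
0.670 36 y [-0.0452 -0.039  -0.0367] zmax 0.04038093532037057
0.680 5 y [-0.0444 -0.0407 -0.0394] zmax 0.03722779616724048
granite z 0.11754392873172487 ymax -0.12003474388877478
```

```bash
python3 - <<'E'
import cv2
for c,(x,y) in {'scene':(220,160),'side':(220,230)}.items():
    im=cv2.imread(f'pics/{c}0.png')[y:y+130,x:x+160]
    cv2.imwrite(f'pics/{c}0c.png',cv2.resize(im,None,fx=4.6,fy=4.6,interpolation=cv2.INTER_CUBIC))
E
```

```text
(no output)
```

View pics/scene0c.png

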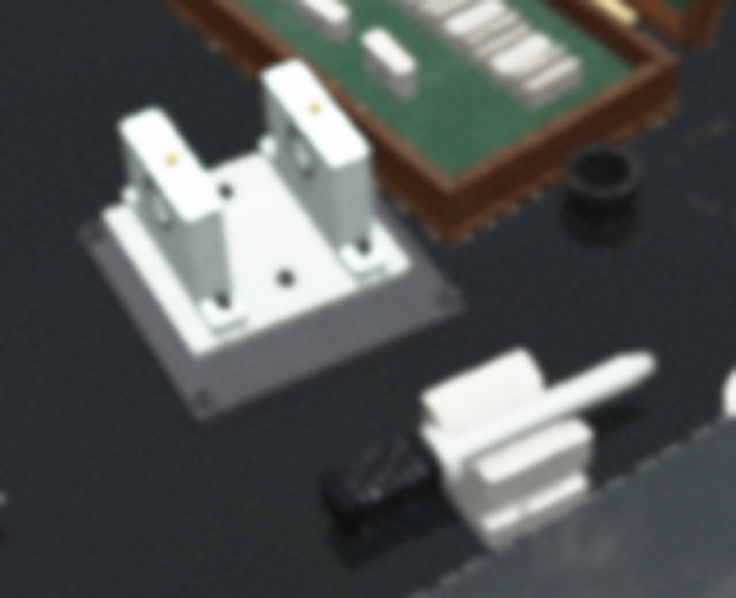

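View pics/side0c.png

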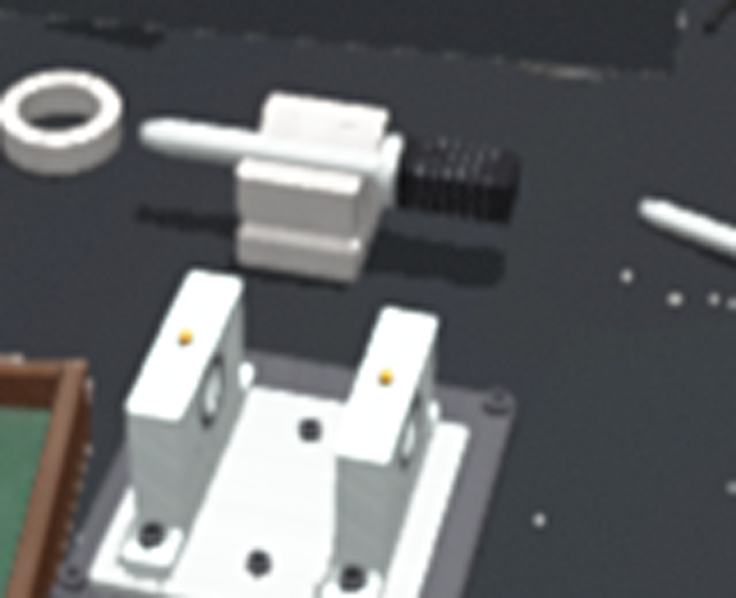

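The target shaft, fixture and nipples show clearly. Fixture yaw is about -5 to -6°, and the small yellow nipples mark the block tops. Next I'll plan a wrist view of the bore face.

```bash
cat >> h.py <<'E'
from scipy.spatial.transform import Rotation as Ro
def toolrot(yaw,tilt=0):
    # tool y at 90+yaw deg, z down tilted forward by tilt
    c=np.cos(np.radians(yaw));s=np.sin(np.radians(yaw))
    f=np.array([c,s,0]);l=np.array([-s,c,0]);t=np.radians(tilt)
    z=-np.cos(t)*np.array([0,0,1])+np.sin(t)*f
    return np.stack([np.cross(l,z),l,z],1)
def row(p,R):
    s=status.observe();R0=np.array(s['tool_rot']);
    d=R0.T@(np.array(p)-s['position'])/.05
    rv=Ro.from_matrix(R0.T@R).as_rotvec(degrees=True)/8
    print(s['time_s'],s['position'],'row',np.round(d,3),np.round(rv,3),'F',s['ft_force'],'g',s['grip_width'])
E
python3 - <<'E'
from h import *
row([.44,.12,.17],toolrot(-5.5,20))
E
```

```text
0.5 [0.2049 0.5104 0.2313] row [-7.272 -5.494  1.226] [-0.358 -2.483 -2.026] F [0.1013 0.1102 0.4356] g 0.08556054060250765
```

send_rows([
  [-3.6,-2.75,0,-0.18,-1.2,-1,85],
  [-3.6,-2.75,0,-0.18,-1.2,-1,85],
  [-3.6,-2.75,0,-0.18,-1.2,-1,85],
  [-3.6,-2.75,0,-0.18,-1.2,-1,85],
  [-7.27,-5.5,0.6,-0.36,-2.5,-2.0,85],
])

```text
time_s: 1.12
position: [0.3551, 0.2617, 0.224]
tool_rot: [[-0.941, 0.123, 0.316], [0.119, 0.992, -0.034], [-0.317, 0.006, -0.948]]
ft_force: [2.2, -0.4, -0.5]
grip_width: 0.085
```

send_rows([
  [0,0,0,0,0,0,85],
])

```text
time_s: 1.25
position: [0.3524, 0.2602, 0.2225]
tool_rot: [[-0.942, 0.128, 0.31], [0.123, 0.992, -0.037], [-0.312, 0.003, -0.95]]
ft_force: [0.1, 1.1, -0.9]
grip_width: 0.085
```

```bash
python3 - <<'E'
from h import *
row([.44,.12,.17],toolrot(-5.5,20))
E
```

```text
1.25 [0.3524 0.2602 0.2225] row [-1.666 -2.559  1.643] [-0.054 -0.229 -0.227] F [ 0.1464  1.108  -0.9022] g 0.08496878485430849
```

send_rows([
  [-1.67,-2.56,1.64,-0.05,-0.23,-0.23,85],
  [-1.67,-2.56,1.64,-0.05,-0.23,-0.23,85],
  [-1.67,-2.56,1.64,-0.05,-0.23,-0.23,85],
  [-1.67,-2.56,1.64,-0.05,-0.23,-0.23,85],
  [-1.67,-2.56,1.64,-0.05,-0.23,-0.23,85],
])

```text
time_s: 1.88
position: [0.4411, 0.1237, 0.1711]
tool_rot: [[-0.935, 0.093, 0.341], [0.088, 0.996, -0.03], [-0.343, 0.002, -0.939]]
ft_force: [0.5, -0.1, -0.3]
grip_width: 0.0847
```

```bash
python3 - <<'E'
from h import *
s=status.observe();print(s['position'],s['qvel'])
im,d=vision.get_image('wrist');save('w1',im);np.savez('w1',im=im,d=d,p=s['position'],R=s['tool_rot'])
E
```

```text
[0.4411 0.1237 0.1711] [ 1.3974 -0.694   0.2527 -0.1291 -0.2319 -0.2551]
```

View pics/w1.png

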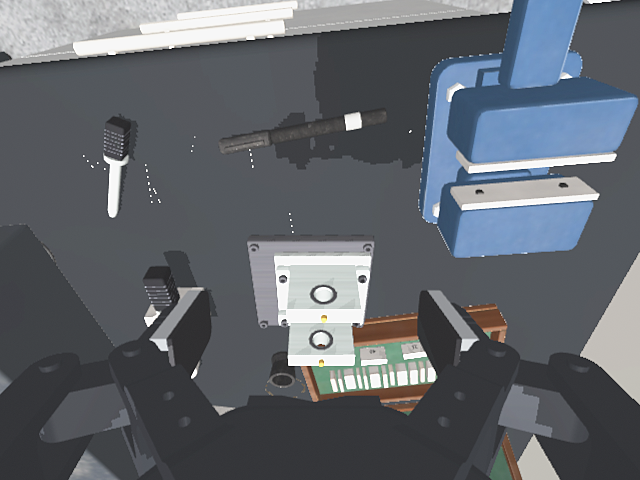

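The picture is upside down because the camera faces back at the robot. The near bore is at about (323,294), the far bore at (320,340), and the fixture base's front corners are at (249,237) and (374,237). The shaft handle is at (159,285).

```bash
python3 - <<'E'
from h import *
z=np.load('w1.npz');im,d=z['im'],z['d'];W=world('wrist',d,dict(position=z['p'],tool_rot=z['R']));W[d==0]=9
cv2.imwrite('pics/w1c.png',cv2.resize(cv2.cvtColor(im,cv2.COLOR_RGB2BGR)[225:385,240:400],None,fx=3.7,fy=3.7,interpolation=cv2.INTER_CUBIC))
# face of near block: pixel region rows 268-310, cols 292-355
R=toolrot(-5.5)
reg=W[270:310,292:358].reshape(-1,3);k=(reg[:,2]>.03)&(reg[:,2]<.074)&(reg[:,0]<.58)
q=reg[k];
# robust plane x = a*y+b*z+c
A=np.c_[q[:,1],q[:,2],np.ones(len(q))];w=np.ones(len(q),bool)
for _ in range(6):
    c=np.linalg.lstsq(A[w],q[w,0],rcond=None)[0];r=q[:,0]-A@c;w=abs(r)<.002
print('plane',c,w.sum(),len(q),'yaw',-np.degrees(np.arctan(c[0]))*-1*-1, 'resid',r[w].std())
def ray(cam,u,v):
    m=vision.camera_model('wrist');K=m['camera_matrix'];T=np.eye(4);T[:3,:3]=z['R'];T[:3,3]=z['p'];T=T@m['T_tool_cam']
    return T[:3,3],T[:3,:3]@np.array([(u-K[0,2])/K[0,0],(v-K[1,2])/K[1,1],1])
for u,v in [(323.5,294.5)]:
    o,g=ray(0,u,v);n=np.array([1,-c[0],-c[1]]);t=(c[2]-n@o)/(n@g);print('bore near',o+t*g)
# tops
for lo,hi in [(.53,.59),(.6,.66)]:
    m=(abs(W[...,2]-.077)<.004)&(W[...,0]>lo)&(W[...,0]<hi)&(W[...,1]>.05)&(W[...,1]<.19)
    p=W[m]; 
    print('top',m.sum(),p.mean(0),cv2.minAreaRect((p[:,:2]*1000).astype(np.float32)))
# base z~12
m=(abs(W[...,2]-.012)<.003)&(W[...,0]>.48)&(W[...,0]<.68)&(W[...,1]>.02)&(W[...,1]<.2)
n,l,st,ce=cv2.connectedComponentsWithStats(m.astype(np.uint8));i=1+st[1:,4].argmax();p=W[l==i]
print('base',len(p),st[i],cv2.minAreaRect((p[:,:2]*1000).astype(np.float32)))
m=(abs(W[...,2])<.003)&(abs(W[...,1])<.1)&(W[...,0]>.35)&(W[...,0]<.6);print('table',np.median(W[m][:,2]))
E
```

```text
plane [ 0.0925 -0.0048  0.5446] 2120 2265 yaw -5.286334055514106 resid 0.0005389785350616129
bore near [0.5556 0.1216 0.0614]
top 1303 [0.5608 0.1205 0.0782] ((562.9089965820312, 120.36270904541016), (64.0479965209961, 18.742229461669922), 84.26293182373047)
top 1002 [0.6241 0.1131 0.0781] ((626.6461791992188, 113.04698181152344), (63.821617126464844, 18.9974365234375), 84.37939453125)
base 3473 [ 247  239  150   89 3473] ((596.3069458007812, 124.66098022460938), (161.4912567138672, 126.87300109863281), 84.75719451904297)
table 0.0009673847723442597
```

View pics/w1c.png

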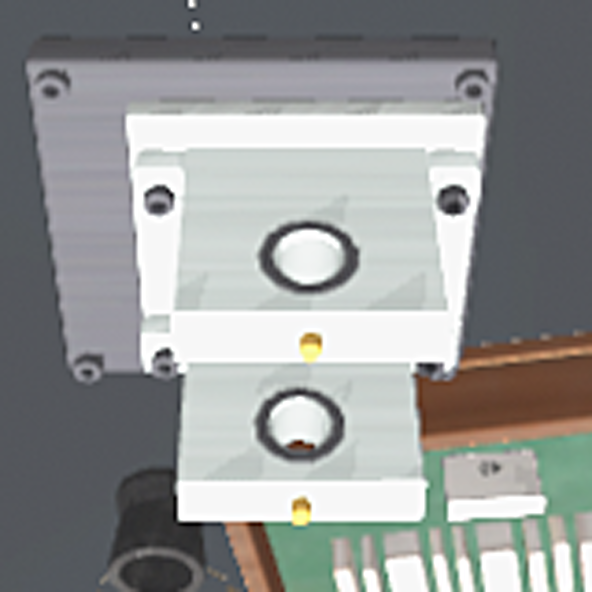

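```bash
python3 - <<'E'
from h import *
row([.54,-.036,.15],toolrot(-5))
E
```

```text
1.925 [0.4408 0.124  0.1712] row [-1.987 -3.006  1.171] [ 0.006  2.508 -0.034] F [-0.0517 -0.3728  1.2733] g 0.084678301275711
```

send_rows([
  [-1.99,-3.0,1.17,0,2.5,-0.03,85],
  [-1.99,-3.0,1.17,0,2.5,-0.03,85],
  [-1.99,-3.0,1.17,0,2.5,-0.03,85],
  [-1.99,-3.0,1.17,0,2.5,-0.03,85],
  [-1.99,-3.0,1.17,0,2.5,-0.03,85],
])

```text
time_s: 2.55
position: [0.5398, -0.0355, 0.1499]
tool_rot: [[-0.996, 0.087, 0.001], [0.087, 0.996, 0.001], [-0.0, 0.001, -1.0]]
ft_force: [-0.8, 0.7, -0.1]
grip_width: 0.0852
```

send_rows([
  [0,0,0,0,0,0,85],
])

```text
time_s: 2.68
position: [0.5396, -0.0352, 0.1504]
tool_rot: [[-0.996, 0.086, 0.001], [0.086, 0.996, 0.0], [-0.001, 0.0, -1.0]]
ft_force: [-0.2, 0.2, -0.0]
grip_width: 0.0852
```

```bash
python3 - <<'E'
from h import *
s=status.observe();print(s['position'],s['qvel'])
im,d=vision.get_image('wrist');save('w2',im);np.savez('w2',im=im,d=d,p=s['position'],R=s['tool_rot'])
W=world('wrist',d,s);W[d==0]=9
for l in ['shaft','handle']:
  for r in vision.masks_of('wrist',l)[:2]: print(l,r['p'],r['extent'],np.median(W[r['pixels']],0))
X,Y,Z=W[...,0],W[...,1],W[...,2]
m=(X>.5)&(X<.72)&(Y>-.09)&(Y<.02)&(Z>.028)&(Z<.055);q=W[m]
for x in np.arange(.52,.70,.01):
    k=abs(q[:,0]-x)<.003
    if k.sum()>3: print('%.3f'%x,k.sum(),'y',np.percentile(q[k,1],[2,50,98]),'zmax',np.percentile(q[k,2],95))
m2=(Z>.041)&m&(X<.583);print('handle rect',cv2.minAreaRect((W[m2][:,:2]*1000).astype(np.float32)))
E
```

```text
[ 0.5396 -0.0352  0.1504] [-0.202  -0.1446 -0.0986 -0.0169 -0.0456 -0.1707]
shaft 0.87 [261.0, 31.3, 322.2, 161.4] [ 0.4324 -0.0401  0.016 ]
shaft 0.68 [299.3, 220.5, 332.9, 385.6] [ 0.5811 -0.0398  0.0434]
handle 0.77 [299.6, 223.7, 332.7, 385.6] [ 0.5814 -0.0399  0.0433]
handle 0.75 [261.9, 31.0, 322.6, 164.2] [ 0.4325 -0.04    0.0161]
0.540 320 y [-0.045  -0.036  -0.0265] zmax 0.04557744315712617
0.550 208 y [-0.0458 -0.0362 -0.0266] zmax 0.045870197539865015
0.560 203 y [-0.0468 -0.0371 -0.0273] zmax 0.04600633206618121
0.570 206 y [-0.0474 -0.0378 -0.028 ] zmax 0.04595710838391536
0.580 241 y [-0.0503 -0.039  -0.0278] zmax 0.04722079954908795
0.590 292 y [-0.064  -0.0534 -0.0213] zmax 0.043644748218701165
0.600 439 y [-0.064  -0.0404 -0.016 ] zmax 0.04359809453964345
0.610 421 y [-0.0647 -0.0408 -0.0166] zmax 0.04358069753922039
0.620 411 y [-0.0656 -0.0416 -0.0173] zmax 0.04358017412897483
0.630 399 y [-0.0661 -0.0421 -0.0178] zmax 0.043767116913067554
0.640 101 y [-0.0481 -0.0417 -0.0191] zmax 0.042567756201476625
0.650 82 y [-0.0491 -0.0432 -0.038 ] zmax 0.041396876536022184
0.660 88 y [-0.0501 -0.0447 -0.0387] zmax 0.04139857411382837
0.670 67 y [-0.0505 -0.0448 -0.0394] zmax 0.04123763451890649
0.680 15 y [-0.0486 -0.0454 -0.0413] zmax 0.039634945816562295
handle rect ((560.6054077148438, -37.83708953857422), (21.788084030151367, 46.045597076416016), 86.80227661132812)
```

View pics/w2.png

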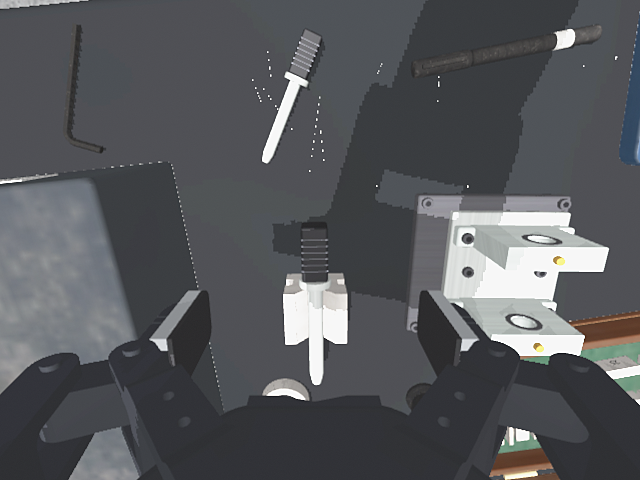

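The shaft axis runs at yaw ≈ -4.1°, with the handle at image (314,252), its mid ≈ (0.5565,-0.0368). The handle is clear on both sides.

```bash
python3 - <<'E'
from h import *
row([.5565,-.0368,.015],toolrot(-4.2))
E
```

```text
2.825 [ 0.5399 -0.0359  0.1503] row [-0.329  0.011  2.706] [ 0.001  0.01  -0.1  ] F [ 0.4216  0.364  -0.155 ] g 0.08521499455407777
```

send_rows([
  [-0.33,0.0,0.4,0,0,-0.1,85],
  [-0.33,0.0,1.2,0,0,-0.1,60],
  [-0.33,0.0,2.0,0,0,-0.1,55],
  [-0.33,0.0,2.7,0,0,-0.1,50],
  [-0.33,0.0,2.7,0,0,-0.1,50],
])

```text
time_s: 3.45
position: [0.5554, -0.0377, 0.0133]
tool_rot: [[-0.997, 0.074, -0.003], [0.074, 0.997, 0.001], [0.004, 0.001, -1.0]]
ft_force: [-0.9, -0.3, 0.7]
grip_width: 0.0498
```

send_rows([
  [0,0,0,0,0,0,45],
])

```text
time_s: 3.58
position: [0.5574, -0.0384, 0.0162]
tool_rot: [[-0.997, 0.074, 0.003], [0.074, 0.997, -0.0], [-0.003, -0.0, -1.0]]
ft_force: [1.1, 0.7, 0.2]
grip_width: 0.0454
```

```bash
python3 - <<'E'
from h import *
row([.5565,-.0368,.015],toolrot(-4.2))
E
```

```text
3.575 [ 0.5574 -0.0384  0.0162] row [0.02  0.03  0.024] [-0.001  0.02  -0.009] F [1.1067 0.7059 0.2004] g 0.04536167040705029
```

Now close gently, then firm up; the small side offset can be absorbed or corrected by 1 mm.

send_rows([
  [0.02,0.03,0.02,0,0,0,30],
  [0.02,0.03,0.02,0,0,0,15],
  [0.02,0.03,0.02,0,0,0,10],
  [0.02,0.03,0.02,0,0,0,10],
  [0.02,0.03,0.02,0,0,0,10],
], grip_force=25)

```text
time_s: 4.2
position: [0.5561, -0.0366, 0.0146]
tool_rot: [[-0.997, 0.074, 0.002], [0.074, 0.997, 0.0], [-0.002, 0.0, -1.0]]
ft_force: [-2.1, 3.8, 6.1]
grip_width: 0.0194
```

send_rows([
  [0,0,0,0,0,0,10],
  [0,0,0,0,0,0,10],
], grip_force=90)

```text
time_s: 4.45
position: [0.5562, -0.0365, 0.0148]
tool_rot: [[-0.997, 0.074, 0.002], [0.074, 0.997, 0.0], [-0.002, 0.0, -1.0]]
ft_force: [-2.0, 3.2, 8.3]
grip_width: 0.0185
```

```bash
python3 - <<'E'
from h import *
row([.5565,-.0368,.015],toolrot(-4.2))
s=status.observe();print(s['tool_rot'],s['wrist_torque'])
E
```

```text
4.45 [ 0.5562 -0.0365  0.0148] row [-0.007 -0.005 -0.004] [ 0.003  0.017 -0.009] F [-1.9737  3.2476  8.2806] g 0.018504433155736306
[[-0.9972  0.0744  0.0024]
 [ 0.0744  0.9972  0.0003]
 [-0.0024  0.0005 -1.    ]] [ 0.5551 -0.0027  0.1605]
```

send_rows([
  [0,0,-0.3,0,0,0,10],
  [0,0,-1.0,0,0,0,10],
  [0,0,-1.8,0,0,0,10],
  [0.9,0,-1.8,0,0,0,10],
  [1.8,0,-1.8,0,0,0,10],
])

```text
time_s: 5.08
position: [0.4649, -0.0302, 0.1046]
tool_rot: [[-0.997, 0.075, 0.002], [0.075, 0.997, -0.001], [-0.002, -0.0, -1.0]]
ft_force: [1.0, -1.0, -1.6]
grip_width: 0.0186
```

send_rows([
  [0,0,0,0,0,0,10],
])

```text
time_s: 5.2
position: [0.4632, -0.0297, 0.1044]
tool_rot: [[-0.997, 0.075, -0.001], [0.075, 0.997, 0.0], [0.001, 0.0, -1.0]]
ft_force: [0.6, -0.7, -0.5]
grip_width: 0.0188
```

```bash
python3 - <<'E'
from h import *
s=status.observe()
row([.391,.137,.09],toolrot(-5.5))
im,d=vision.get_image('side');save('s3',im)
im,d=vision.get_image('scene');save('c3',im)
E
```

```text
5.2 [ 0.4632 -0.0297  0.1044] row [1.691 3.215 0.291] [ 0.003 -0.008  0.148] F [ 0.5676 -0.7114 -0.5274] g 0.018837624179469468
```

View pics/s3.png

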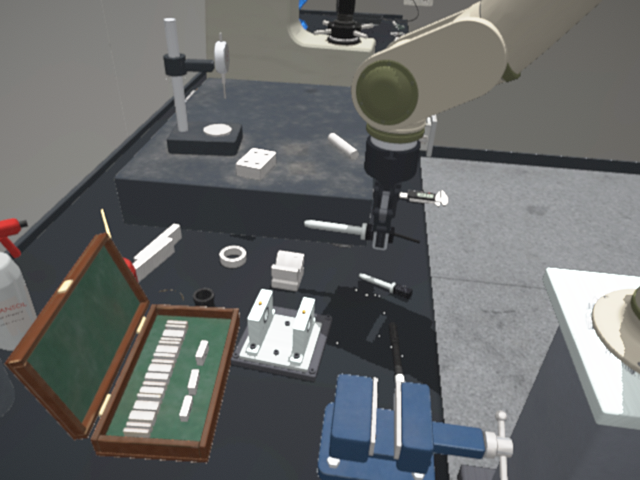

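```bash
python3 - <<'E'
from h import *
d=np.load('side0.npy');W=world('side',d);W[d==0]=9
m=(W[...,0]>.28)&(W[...,0]<.55)&(W[...,1]>.1)&(W[...,1]<.4)&(W[...,2]>.02)
p=W[m]
for x in np.arange(.28,.53,.03):
    q=p[abs(p[:,0]-x)<.015]
    if len(q): print(round(x,2),len(q),np.percentile(q[:,1],1),q[:,2].max())
E
```

```text
0.31 852 0.2334303654824378 0.06419829093285584
0.34 819 0.25213741315430865 0.05833875473583283
0.37 836 0.2514005635954157 0.05397456989261973
0.4 1795 0.2251158823721102 0.08466944487613337
0.43 2148 0.2246609889201265 0.08468420658145298
0.46 1646 0.22465949372329622 0.08460540037310915
0.49 2338 0.22504131651003348 0.08439080157285528
0.52 9 0.2312020644708899 0.022927017169312447
```

send_rows([
  [1.2,0,0,0,0,0.1,10],
  [1.69,0.5,0,0,0,0.15,10],
  [1.69,1.3,0,0,0,0.15,10],
  [1.69,2.1,0,0,0,0.15,10],
  [1.69,2.6,0,0,0,0.15,10],
])

```text
time_s: 5.92
position: [0.3927, 0.1073, 0.104]
tool_rot: [[-0.996, 0.095, 0.002], [0.095, 0.996, 0.0], [-0.002, 0.0, -1.0]]
ft_force: [1.3, -0.0, -1.5]
grip_width: 0.0183
```

```bash
python3 - <<'E'
from h import *
row([.391,.137,.041],toolrot(-5.5))
E
```

```text
5.925 [0.3927 0.1073 0.104 ] row [0.093 0.588 1.261] [0.003 0.016 0.009] F [ 1.2661 -0.0343 -1.5086] g 0.01832803857959033
```

send_rows([
  [0.05,0.58,0.4,0,0,0,10],
  [0.05,0.58,1.0,0,0,0,10],
  [0.05,0.58,1.26,0,0,0,10],
  [0.05,0.58,1.26,0,0,0,10],
  [0.05,0.58,1.26,0,0,0,10],
])

```text
time_s: 6.55
position: [0.3928, 0.135, 0.0412]
tool_rot: [[-0.995, 0.096, 0.002], [0.096, 0.995, 0.0], [-0.002, 0.0, -1.0]]
ft_force: [0.1, 0.3, -1.0]
grip_width: 0.0186
```

```bash
python3 - <<'E'
from h import *
s=status.observe();print(s['position'],s['ft_force'],s['tool_rot'])
for c in ['side','scene']:
    im,d=vision.get_image(c);save(c+'4',im);np.savez(c+'4',im=im,d=d)
    W=world(c,d);W[d==0]=9
    f=np.array([.9954,-.0958,0]);l=np.array([.0958,.9954,0]);B=np.array([.5553,.1214,.06])
    U=(W-B)@f;V=(W-B)@l;Z=W[...,2]
    m=(U>-.14)&(U<-.012)&(abs(V)<.02)&(Z>.045)&(Z<.085)
    for u in np.arange(-.135,-.01,.01):
        k=m&(abs(U-u)<.005)
        if k.sum()>4: print(c,'%.3f'%u,k.sum(),'v',np.percentile(V[k],[3,50,97])*1000,'z',np.percentile(Z[k],[3,50,97])*1000)
    y,x=np.where(m);print(x.min(),x.max(),y.min(),y.max())
E
```

```text
[0.3928 0.135  0.0412] [ 0.1053  0.2736 -0.9973] [[-0.9954  0.0958  0.0023]
 [ 0.0958  0.9954  0.0003]
 [-0.0023  0.0005 -1.    ]]
side -0.135 119 v [-5.7255  5.384  12.3055] z [55.3124 66.0399 73.102 ]
side -0.125 65 v [-3.389   3.1472  5.4922] z [57.4644 63.5406 66.7982]
side -0.115 68 v [-4.1524  3.1401  5.5273] z [57.2156 63.6909 67.0404]
side -0.105 66 v [-3.1944  2.8354  5.4042] z [56.6743 63.5874 66.291 ]
side -0.095 63 v [-2.8359  3.3434  5.9888] z [57.4554 63.5437 66.7205]
side -0.085 64 v [-3.2235  3.1802  5.7333] z [56.8504 63.5918 66.7913]
side -0.075 66 v [-3.1162  3.4475  5.7606] z [56.5277 63.9507 66.223 ]
side -0.065 60 v [-2.3475  3.2941  6.4398] z [56.8526 63.8237 66.8148]
side -0.055 63 v [-2.0985  3.5949  5.8972] z [56.9218 63.5176 66.4851]
side -0.045 36 v [-1.0071  2.6421  4.8877] z [57.8479 62.3555 65.7465]
337 408 326 350
scene -0.135 67 v [-14.8273  -8.7617   3.9802] z [56.0586 66.469  72.993 ]
scene -0.125 37 v [-8.2943 -4.856   1.1417] z [57.0698 63.2276 67.018 ]
scene -0.115 41 v [-8.4849 -5.6959  0.7545] z [58.3062 63.8538 66.6488]
scene -0.105 37 v [-8.0809 -4.4141  0.992 ] z [58.0776 63.635  66.7609]
scene -0.095 37 v [-8.5001 -5.2841  0.0195] z [57.072  63.6907 66.6432]
scene -0.085 37 v [-8.1819 -5.4562  2.4571] z [56.311  63.8325 66.5411]
scene -0.075 38 v [-8.1238 -5.2491  1.9593] z [56.4618 63.9948 67.2398]
scene -0.065 36 v [-7.0563 -5.1508  0.2388] z [57.8852 63.9874 67.382 ]
scene -0.055 36 v [-8.3376 -5.1383  1.2861] z [56.9488 64.0435 66.2165]
scene -0.045 22 v [-6.4164 -4.022   0.1283] z [57.7247 63.0874 65.4764]
181 235 210 237
```

```bash
python3 - <<'E'
from h import *
from scipy.optimize import least_squares
f=np.array([.9954,-.0958,0]);l=np.array([.0958,.9954,0]);B=np.array([.5553,.1214,.06])
for c in ['side','scene']:
    z=np.load(c+'4.npz');d=z['d'];W=world(c,d);W[d==0]=9
    U=(W-B)@f;V=(W-B)@l;Z=W[...,2]-.06
    m=(U>-.125)&(U<-.052)&(abs(V)<.02)&(abs(Z)<.012)
    m=cv2.erode(m.astype(np.uint8),np.ones((2,2)))>0
    u,v,h=U[m]*1e3,V[m]*1e3,Z[m]*1e3
    r=least_squares(lambda a:np.hypot(v-a[0]-a[2]*(u+48),h-a[1]-a[3]*(u+48))-6,[0,0,0,0],loss='soft_l1',f_scale=.5)
    print(c,'rod centre at nose v,z(rel 60)',r.x[:2],'slopes deg',np.degrees(r.x[2:]))
    m=(abs(Z-.0175)<.002)&(U>-.003)&(U<.019)&(abs(V)<.05); p=np.c_[U[m],V[m]]*1e3
    print('top near',len(p),cv2.minAreaRect(p.astype(np.float32)),np.percentile(p[:,1],[1,99]),'ztop',np.median(Z[m])*1e3)
    m=(abs(Z-.0175)<.002)&(U>.06)&(U<.085)&(abs(V)<.05); p=np.c_[U[m],V[m]]*1e3
    print('top far',len(p),cv2.minAreaRect(p.astype(np.float32)))
E
python3 - <<'E'
import cv2
for c,(x,y) in {'scene':(160,150),'side':(220,270)}.items():
    im=cv2.imread(f'pics/{c}4.png')[y:y+120,x:x+200]
    cv2.imwrite(f'pics/{c}4c.png',cv2.resize(im,None,fx=4,fy=4,interpolation=cv2.INTER_CUBIC))
E
```

```text
side rod centre at nose v,z(rel 60) [-0.7314  0.0108] slopes deg [0.184  0.2686]
top near 372 ((6.084641933441162, 0.9584846496582031), (16.637998580932617, 67.59909057617188), 0.49544641375541687) [-31.0495  33.5168] ztop 17.57774531335202
top far 353 ((69.91377258300781, 0.28533935546875), (66.73001098632812, 17.240793228149414), 89.56857299804688)
scene rod centre at nose v,z(rel 60) [-0.5547  0.458 ] slopes deg [0.7338 0.8574]
top near 202 ((6.280520915985107, 0.4474067687988281), (16.61719512939453, 65.33486938476562), 0.37572556734085083) [-32.0444  32.936 ] ztop 17.693176015891765
top far 195 ((70.42259216308594, -0.829345703125), (16.79338836669922, 67.29608154296875), 0.6884074211120605)
```

View pics/side4c.png

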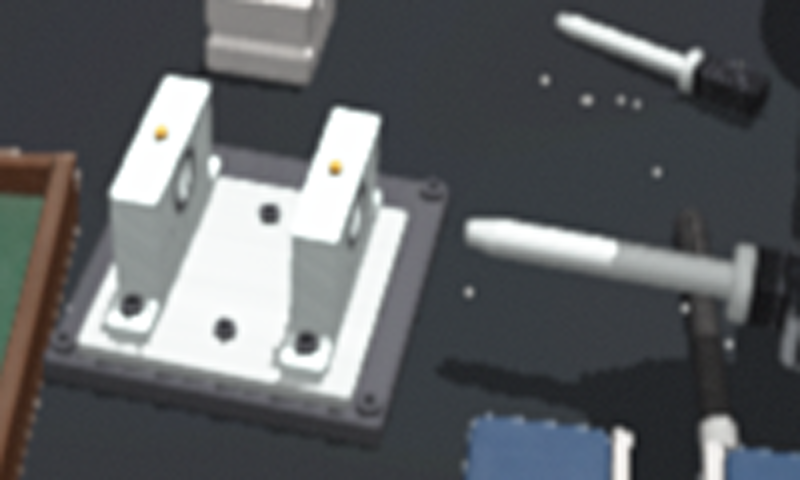

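View pics/scene4c.png

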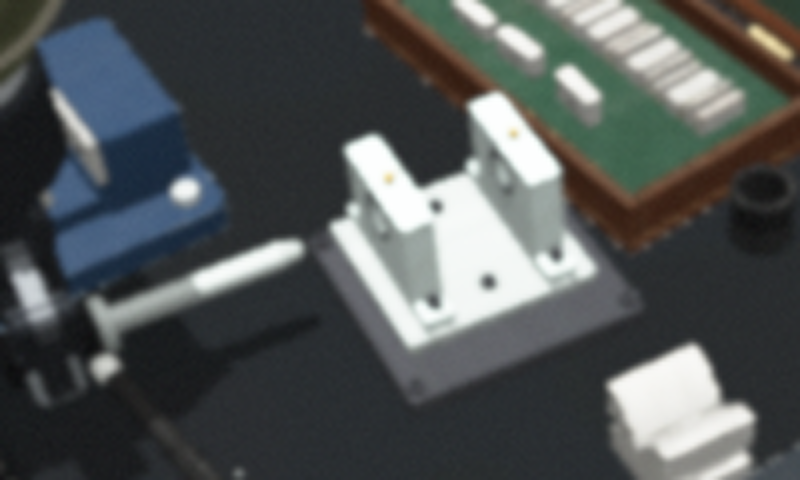

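The rod is level. Its nose stands about 43 mm before the near face and about 1.5 mm right of the bore line. I'll shift left 1.5 mm, down 0.4 mm and approach.

send_rows([
  [0,0.03,0.008,0,0,0,10],
  [-0.3,0.032,0.008,0,0,0,10],
  [-0.6,0.034,0.008,0,0,0,10],
  [-0.7,0.035,0.008,0,0,0,10],
  [-0.7,0.035,0.008,0,0,0,10],
])

```text
time_s: 7.28
position: [0.427, 0.1332, 0.0401]
tool_rot: [[-0.995, 0.096, 0.001], [0.096, 0.995, 0.0], [-0.001, 0.0, -1.0]]
ft_force: [-0.4, 0.5, -1.0]
grip_width: 0.0189
```

send_rows([
  [0,0,0,0,0,0,10],
])

```text
time_s: 7.4
position: [0.4263, 0.1333, 0.0402]
tool_rot: [[-0.995, 0.096, 0.0], [0.096, 0.995, 0.0], [-0.0, 0.0, -1.0]]
ft_force: [0.5, -0.2, -0.7]
grip_width: 0.0186
```

```bash
cat > chk.py <<'E'
from h import *
from scipy.optimize import least_squares
import sys
tag=sys.argv[1];lo,hi=float(sys.argv[2]),float(sys.argv[3])
f=np.array([.9954,-.0958,0]);l=np.array([.0958,.9954,0]);B=np.array([.5553,.1214,.06])
s=status.observe();print(s['time_s'],s['position'],'uv',(s['position']-B)@f*1e3,(s['position']-B)@l*1e3,s['ft_force'])
for c in ['side','scene']:
    im,d=vision.get_image(c);save(c+tag,im);W=world(c,d);W[d==0]=9
    U=(W-B)@f;V=(W-B)@l;Z=W[...,2]-.06
    m=(U>lo)&(U<hi)&(abs(V)<.02)&(abs(Z)<.012)
    m=cv2.erode(m.astype(np.uint8),np.ones((2,2)))>0
    u,v,h=U[m]*1e3,V[m]*1e3,Z[m]*1e3
    r=least_squares(lambda a:np.hypot(v-a[0]-a[2]*u,h-a[1]-a[3]*u)-6,[0,0,0,0],loss='soft_l1',f_scale=.5)
    print(c,'rod at face v,z(rel 60)',r.x[:2],'slopes deg',np.degrees(r.x[2:]))
E
python3 chk.py 5 -.09 -.018
python3 - <<'E'
import cv2
for c,(x,y) in {'scene':(200,160),'side':(240,280)}.items():
    im=cv2.imread(f'pics/{c}5.png')[y:y+90,x:x+130]
    cv2.imwrite(f'pics/{c}5c.png',cv2.resize(im,None,fx=6,fy=6,interpolation=cv2.INTER_CUBIC))
E
```

```text
7.4 [0.4263 0.1333 0.0402] uv -129.5094814981964 -0.4610117729707727 [ 0.5057 -0.2271 -0.7211]
side rod at face v,z(rel 60) [ 1.4061 -2.016 ] slopes deg [ 0.4099 -0.5262]
scene rod at face v,z(rel 60) [ 0.8915 -0.9376] slopes deg [0.4469 0.168 ]
```

View pics/side5c.png

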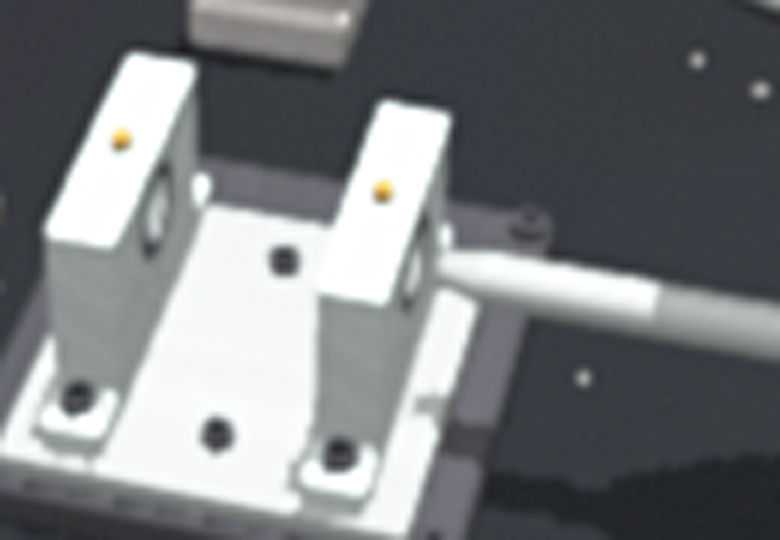

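View pics/scene5c.png

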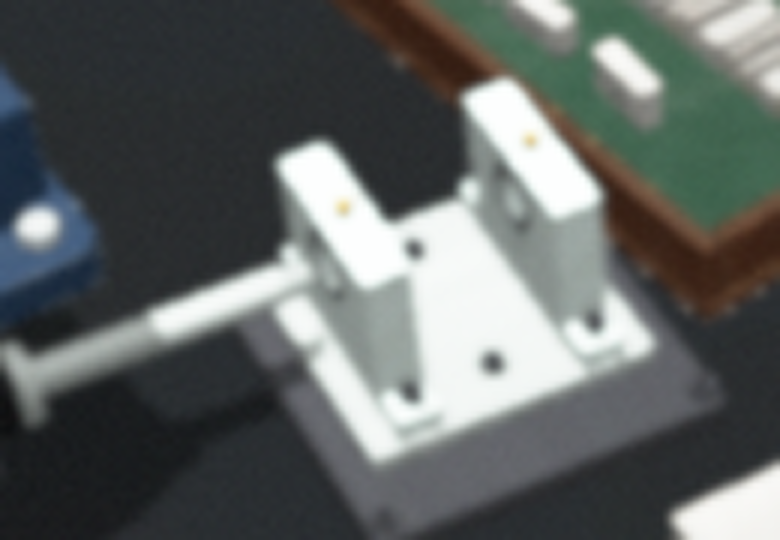

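send_rows([
  [0,-0.006,-0.012,0,0,0,10],
  [-0.1,-0.006,-0.012,0,0,0,10],
  [-0.15,-0.006,-0.012,0,0,0,10],
  [-0.18,-0.006,-0.012,0,0,0,10],
  [-0.2,-0.006,-0.012,0,0,0,10],
])

```text
time_s: 8.12
position: [0.4368, 0.1321, 0.0409]
tool_rot: [[-0.995, 0.096, 0.001], [0.096, 0.995, 0.0], [-0.001, 0.0, -1.0]]
ft_force: [0.5, -0.2, -1.6]
grip_width: 0.0186
```

send_rows([
  [-0.02,0,0,0,0,0,10],
  [-0.04,0,0,0,0,0,10],
  [-0.06,0,0,0,0,0,10],
])

```text
time_s: 8.5
position: [0.4397, 0.1318, 0.0409]
tool_rot: [[-0.995, 0.096, 0.001], [0.096, 0.995, 0.0], [-0.001, 0.0, -1.0]]
ft_force: [0.1, 0.3, -0.1]
grip_width: 0.0186
```

```bash
python3 chk.py 6 -.09 -.01
```

```text
8.5 [0.4397 0.1318 0.0409] uv -116.03450334109606 -0.7162105885309995 [ 0.0763  0.3289 -0.0521]
side rod at face v,z(rel 60) [ 0.7438 -1.1639] slopes deg [ 0.0926 -0.7289]
scene rod at face v,z(rel 60) [ 0.7502 -1.103 ] slopes deg [ 1.1299 -0.3779]
```

No contact force, and the nose should be about 4 mm past the face. Continue gently.

send_rows([
  [-0.04,0,0,0,0,0,10],
  [-0.08,0,0,0,0,0,10],
  [-0.12,0,0,0,0,0,10],
])

```text
time_s: 8.98
position: [0.4459, 0.1312, 0.0409]
tool_rot: [[-0.995, 0.096, 0.001], [0.096, 0.995, 0.0], [-0.001, 0.0, -1.0]]
ft_force: [0.6, 0.2, -0.4]
grip_width: 0.0188
```

send_rows([
  [-0.04,0,0,0,0,0,10],
  [-0.08,0,0,0,0,0,10],
  [-0.12,0,0,0,0,0,10],
])

```text
time_s: 9.35
position: [0.4518, 0.1306, 0.0409]
tool_rot: [[-0.995, 0.096, 0.001], [0.096, 0.995, 0.0], [-0.001, 0.0, -1.0]]
ft_force: [0.2, 0.8, -1.4]
grip_width: 0.0183
```

```bash
python3 chk.py 7 -.09 -.004
python3 - <<'E'
import cv2,numpy as np
o=[]
for c,(x,y) in {'scene':(200,170),'side':(240,280)}.items():
    im=cv2.imread(f'pics/{c}7.png')[y:y+90,x:x+130]
    o.append(cv2.resize(im,None,fx=3,fy=3,interpolation=cv2.INTER_CUBIC))
cv2.imwrite('pics/m7.png',np.hstack(o))
E
```

```text
9.35 [0.4518 0.1306 0.0409] uv -103.93517006976934 -0.7265514242899629 [ 0.1616  0.7972 -1.376 ]
side rod at face v,z(rel 60) [-0.9364 -2.0407] slopes deg [-3.6847 -2.8296]
scene rod at face v,z(rel 60) [ 2.535  -0.4422] slopes deg [5.2299 0.5138]
```

View pics/m7.png

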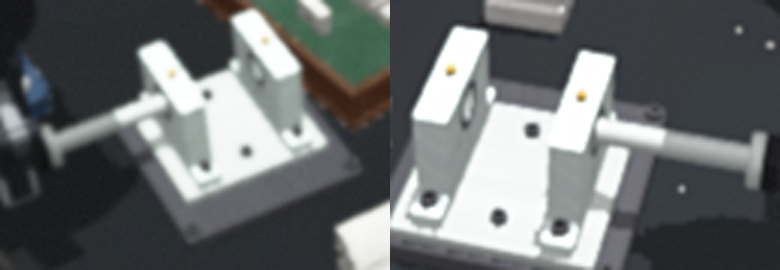

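The nose is in the near bore with no force on it. Advance towards the far block.

send_rows([
  [-0.07,0,0,0,0,0,10],
  [-0.14,0,0,0,0,0,10],
  [-0.21,0,0,0,0,0,10],
  [-0.28,0,0,0,0,0,10],
])

```text
time_s: 9.95
position: [0.4658, 0.1293, 0.0409]
tool_rot: [[-0.995, 0.096, 0.001], [0.096, 0.995, 0.0], [-0.001, 0.0, -1.0]]
ft_force: [0.1, 0.5, -2.0]
grip_width: 0.0189
```

send_rows([
  [-0.07,0,0,0,0,0,10],
  [-0.14,0,0,0,0,0,10],
  [-0.21,0,0,0,0,0,10],
  [-0.28,0,0,0,0,0,10],
])

```text
time_s: 10.45
position: [0.4797, 0.1279, 0.0409]
tool_rot: [[-0.995, 0.096, 0.001], [0.096, 0.995, 0.0], [-0.001, 0.0, -1.0]]
ft_force: [0.0, -0.4, -0.5]
grip_width: 0.0185
```

```bash
python3 - <<'E'
from h import *
s=status.observe();print(s['position'],s['ft_force'],s['wrist_torque'])
for c in ['scene','side']:
    im,d=vision.get_image(c);save(c+'8',im)
import cv2
o=[]
for c,(x,y) in {'scene':(200,170),'side':(240,280)}.items():
    im=cv2.imread(f'pics/{c}8.png')[y:y+90,x:x+130]
    o.append(cv2.resize(im,None,fx=3,fy=3,interpolation=cv2.INTER_CUBIC))
cv2.imwrite('pics/m8.png',np.hstack(o))
E
```

```text
[0.4797 0.1279 0.0409] [ 0.0492 -0.3917 -0.4899] [0.0099 0.0942 0.0061]
```

View pics/m8.png

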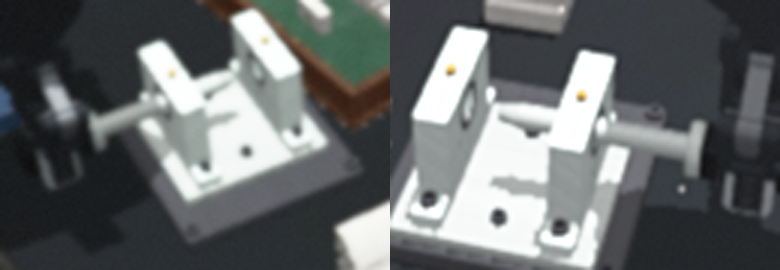

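send_rows([
  [-0.07,0,0,0,0,0,10],
  [-0.14,0,0,0,0,0,10],
  [-0.21,0,0,0,0,0,10],
  [-0.28,0,0,0,0,0,10],
  [-0.34,0,0,0,0,0,10],
])

```text
time_s: 11.18
position: [0.4967, 0.1263, 0.0409]
tool_rot: [[-0.995, 0.096, 0.001], [0.096, 0.995, 0.0], [-0.001, 0.0, -1.0]]
ft_force: [0.5, -0.1, -1.4]
grip_width: 0.0185
```

send_rows([
  [-0.03,0,0,0,0,0,10],
  [-0.06,0,0,0,0,0,10],
  [-0.09,0,0,0,0,0,10],
])

```text
time_s: 11.55
position: [0.5009, 0.1259, 0.0409]
tool_rot: [[-0.995, 0.096, 0.001], [0.096, 0.995, 0.0], [-0.001, 0.0, -1.0]]
ft_force: [-0.2, 0.0, -1.8]
grip_width: 0.0187
```

send_rows([
  [-0.03,0,0,0,0,0,10],
  [-0.06,0,0,0,0,0,10],
])

```text
time_s: 11.8
position: [0.504, 0.1256, 0.041]
tool_rot: [[-0.995, 0.096, 0.001], [0.096, 0.995, 0.0], [-0.001, 0.0, -1.0]]
ft_force: [0.8, 0.5, -1.0]
grip_width: 0.0186
```

send_rows([
  [-0.03,0,0,0,0,0,10],
  [-0.06,0,0,0,0,0,10],
  [-0.09,0,0,0,0,0,10],
])

```text
time_s: 12.18
position: [0.5085, 0.1252, 0.041]
tool_rot: [[-0.995, 0.096, 0.001], [0.096, 0.995, 0.0], [-0.001, 0.0, -1.0]]
ft_force: [-0.2, 0.5, -1.6]
grip_width: 0.0188
```

send_rows([
  [-0.03,0,0,0,0,0,10],
  [-0.06,0,0,0,0,0,10],
  [-0.09,0,0,0,0,0,10],
])

```text
time_s: 12.55
position: [0.5129, 0.1247, 0.041]
tool_rot: [[-0.995, 0.096, 0.001], [0.096, 0.995, 0.0], [-0.001, 0.0, -1.0]]
ft_force: [-0.4, -0.5, -0.4]
grip_width: 0.0185
```

send_rows([
  [-0.03,0,0,0,0,0,10],
  [-0.06,0,0,0,0,0,10],
  [-0.09,0,0,0,0,0,10],
])

```text
time_s: 12.92
position: [0.5174, 0.1243, 0.0409]
tool_rot: [[-0.995, 0.096, 0.001], [0.096, 0.995, 0.0], [-0.001, 0.0, -1.0]]
ft_force: [-0.2, -0.2, -0.5]
grip_width: 0.0183
```

```bash
python3 - <<'E'
from h import *
s=status.observe();print(s['position'],s['ft_force'],s['wrist_torque'])
for c in ['scene','side']:
    im,d=vision.get_image(c);save(c+'9',im)
import cv2
o=[]
for c,(x,y) in {'scene':(200,170),'side':(240,280)}.items():
    im=cv2.imread(f'pics/{c}9.png')[y:y+90,x:x+130]
    o.append(cv2.resize(im,None,fx=3,fy=3,interpolation=cv2.INTER_CUBIC))
cv2.imwrite('pics/m9.png',np.hstack(o))
E
```

```text
[0.5174 0.1243 0.0409] [-0.1719 -0.23   -0.472 ] [-0.0199  0.054  -0.0343]
```

View pics/m9.png

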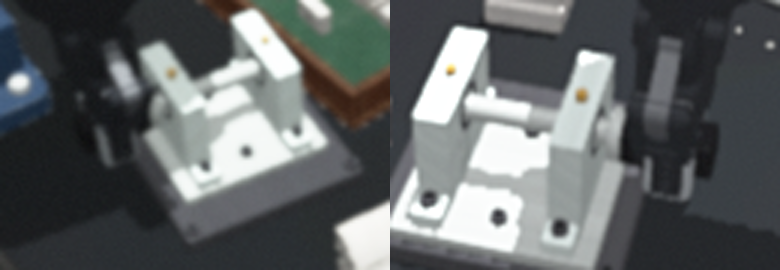

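The nose is in the far bore, with roughly 10 mm left before the collar is home.

send_rows([
  [-0.03,0,0,0,0,0,10],
  [-0.06,0,0,0,0,0,10],
  [-0.09,0,0,0,0,0,10],
  [-0.12,0,0,0,0,0,10],
  [-0.14,0,0,0,0,0,10],
])

```text
time_s: 13.65
position: [0.5239, 0.1237, 0.0409]
tool_rot: [[-0.995, 0.096, -0.001], [0.096, 0.995, 0.0], [0.001, 0.0, -1.0]]
ft_force: [-5.3, 1.0, 1.0]
grip_width: 0.0187
```

send_rows([
  [-0.01,0,0,0,0,0,10],
  [-0.02,0,0,0,0,0,10],
])

```text
time_s: 13.9
position: [0.5239, 0.1237, 0.0408]
tool_rot: [[-0.995, 0.095, -0.003], [0.095, 0.995, 0.0], [0.003, 0.0, -1.0]]
ft_force: [-8.1, 1.1, 3.6]
grip_width: 0.0188
```

send_rows([
  [-0.01,0,0,0,0,0,10],
  [-0.02,0,0,0,0,0,10],
])

```text
time_s: 14.15
position: [0.5238, 0.1237, 0.0408]
tool_rot: [[-0.995, 0.095, -0.005], [0.095, 0.995, 0.0], [0.005, -0.0, -1.0]]
ft_force: [-12.6, 0.5, 6.6]
grip_width: 0.0186
```

Contact at ~12 N. Check whether it is the collar on the face.

```bash
python3 - <<'E'
from h import *
s=status.observe();print(s['position'],s['ft_force'],s['wrist_torque'])
f=np.array([.9954,-.0958,0]);l=np.array([.0958,.9954,0]);B=np.array([.5553,.1214,.06])
ims={}
for c in ['scene','side','wrist']:
    im,d=vision.get_image(c);save(c+'10',im);ims[c]=im
    W=world(c,d,s);W[d==0]=9
    U=(W-B)@f*1e3;V=(W-B)@l*1e3;Z=W[...,2]*1e3
    # collar points: between pad and face, outer radius ~13
    m=(U>-25)&(U<3)&(abs(V)<16)&(Z>62)&(Z<76)
    print(c,m.sum(),np.histogram(U[m],bins=np.arange(-25,4,1))[0])
    m=(U>80)&(U<110)&(abs(V)<12)&(abs(Z-60)<10);print('nose out',m.sum(),np.percentile(U[m],[5,50,99]) if m.any() else '')
o=[cv2.resize(ims['scene'][170:260,200:330],None,fx=3,fy=3,interpolation=cv2.INTER_CUBIC),cv2.resize(ims['side'][280:370,240:370],None,fx=3,fy=3,interpolation=cv2.INTER_CUBIC)]
save('m10',np.hstack(o))
E
```

```text
[0.5238 0.1237 0.0408] [-12.6048   0.5343   6.6386] [-0.0495  1.7218 -0.0846]
scene 25 [0 0 1 0 0 0 0 0 0 0 0 0 0 0 0 0 0 2 1 1 3 3 4 6 2 1 1 0]
nose out 10 [85.4671 87.2007 89.8093]
side 93 [ 0  0  1  0  0  0  0  0  0  0  0  1  0  5  2  3  6  8  8  8 12 10 19  8
  0  0  0  2]
nose out 21 [83.8133 86.5065 89.3807]
wrist 3049 [141 100 132 126 136  99 109 121 112 119 119 107 125 128 101 113 106  79
 181 291 141 129  90  38  55  50   1   0]
nose out 0
```

View pics/m10.png

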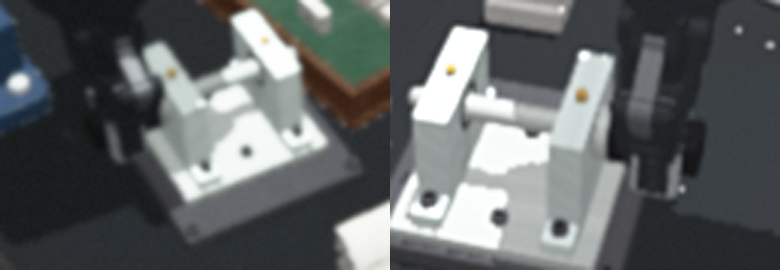

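View pics/wrist10.png

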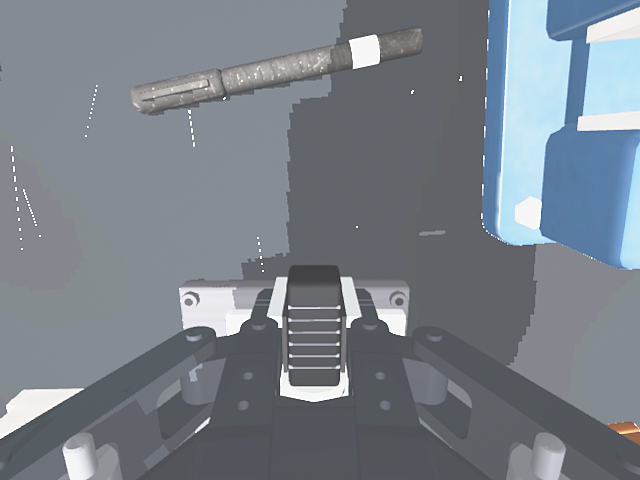

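The contact pattern matches seating. The nose stands about 91.5 mm past the near face, using the face position from the same cameras, and the collar points end at the face. I'll relieve the push and then release.

send_rows([
  [0.02,0,0,0,0,0,10],
  [0.035,0,0,0,0,0,10],
])

```text
time_s: 14.55
position: [0.5238, 0.1237, 0.0408]
tool_rot: [[-0.995, 0.096, -0.001], [0.096, 0.995, 0.0], [0.001, 0.0, -1.0]]
ft_force: [-2.4, 0.4, -0.9]
grip_width: 0.0186
```

send_rows([
  [0.01,0,0,0,0,0,10],
  [0.01,0,0,0,0,0,10],
], grip_force=20)

```text
time_s: 14.8
position: [0.5239, 0.1237, 0.0408]
tool_rot: [[-0.995, 0.096, 0.0], [0.096, 0.995, 0.0], [-0.0, 0.0, -1.0]]
ft_force: [-4.5, 0.7, -0.3]
grip_width: 0.0183
```

send_rows([
  [0,0,0,0,0,0,22],
  [0,0,0,0,0,0,26],
  [0,0,0,0,0,0,34],
  [0,0,0,0,0,0,50],
  [0,0,0,0,0,0,50],
])

```text
time_s: 15.42
position: [0.5241, 0.1237, 0.041]
tool_rot: [[-0.995, 0.096, 0.001], [0.096, 0.995, 0.0], [-0.001, 0.0, -1.0]]
ft_force: [0.1, -1.0, -0.7]
grip_width: 0.0497
```

```bash
python3 - <<'E'
from h import *
s=status.observe();print(s['position'],s['ft_force'],s['grip_width'])
im,d=vision.get_image('wrist');save('w11',im)
E
```

```text
[0.5241 0.1237 0.041 ] [ 0.0618 -1.0343 -0.6761] 0.04974943293821733
```

View pics/w11.png

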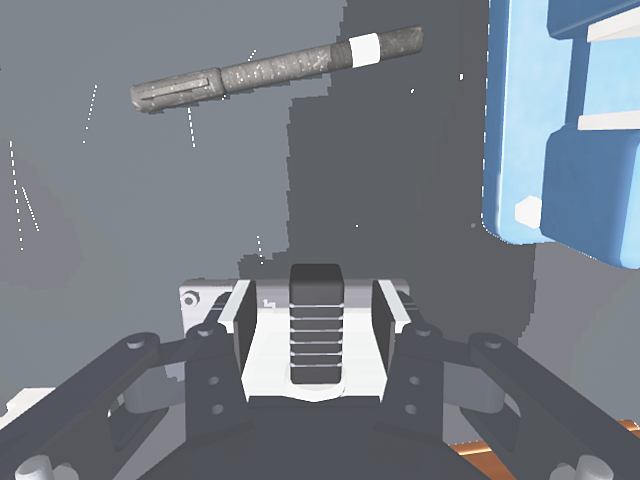

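The fingers are clear on both sides of the handle at (316,325). Rise straight up and inspect.

send_rows([
  [0,0,-0.5,0,0,0,50],
  [0,0,-1.3,0,0,0,50],
  [0,0,-2.2,0,0,0,50],
  [0.6,0,-2.2,0,0,0,50],
  [1.2,0,-2.2,0,0,0,50],
])

```text
time_s: 16.1
position: [0.4635, 0.1294, 0.1513]
tool_rot: [[-0.995, 0.096, 0.002], [0.096, 0.995, 0.0], [-0.002, 0.0, -1.0]]
ft_force: [0.4, 0.5, -0.1]
grip_width: 0.0504
```

send_rows([
  [0,0,0,0,0,0,50],
])

```text
time_s: 16.23
position: [0.4627, 0.1297, 0.1512]
tool_rot: [[-0.995, 0.095, 0.0], [0.095, 0.995, 0.0], [-0.0, 0.0, -1.0]]
ft_force: [1.0, -0.7, -0.2]
grip_width: 0.0503
```

```bash
python3 - <<'E'
from h import *
f=np.array([.9954,-.0958,0]);l=np.array([.0958,.9954,0]);B=np.array([.5553,.1214,.06])
s=status.observe();print(s['position'],s['ft_force'])
ims={}
for c in ['wrist','scene','side']:
    im,d=vision.get_image(c);save(c+'12',im);ims[c]=im
    W=world(c,d,s);W[d==0]=9
    U=(W-B)@f*1e3;V=(W-B)@l*1e3;Z=W[...,2]*1e3
    for n,m in dict(collar=(U>-13)&(U<2)&(abs(V)<10)&(abs(Z-71)<4),htop=(U>-60)&(U<-9)&(abs(V)<9)&(abs(Z-70)<2),nose=(U>80)&(U<110)&(abs(V)<12)&(abs(Z-60)<10),top=(U>-6)&(U<20)&(abs(V)<33)&(abs(Z-78)<1.5)).items():
        if m.sum()>4: print(c,n,m.sum(),'U',np.percentile(U[m],[1,5,50,95,99]),'V',np.percentile(V[m],[2,50,98]),'Z',np.median(Z[m]))
        if n=='htop' and m.sum()>4:
            a=np.polyfit(U[m],Z[m],1);b=cv2.minAreaRect(np.c_[U[m],V[m]].astype(np.float32));print('  pitch deg',np.degrees(a[0]),b)
        if n=='collar': print(np.histogram(U[m],bins=np.arange(-13,3))[0])
o=[cv2.resize(ims['scene'][170:260,200:330],None,fx=3,fy=3,interpolation=cv2.INTER_CUBIC),cv2.resize(ims['side'][280:370,240:370],None,fx=3,fy=3,interpolation=cv2.INTER_CUBIC)]
save('m12',np.hstack(o))
E
```

```text
[0.4627 0.1297 0.1512] [ 0.9582 -0.7356 -0.1889]
wrist collar 528 U [-12.6551 -12.0638  -5.2113   0.5076   0.9669] V [-9.5116  0.0606  9.5524] Z 70.51001303496417
[30 28 34 27 33 26 34 63 36 35 30 28 43 76  5]
wrist htop 1281 U [-49.7598 -48.6277 -30.4683 -11.3165  -9.5456] V [-8.5899 -0.0115  8.6094] Z 69.88737908720432
  pitch deg 0.19886316682815056 ((-29.984933853149414, 0.19277572631835938), (17.679826736450195, 41.9503288269043), 89.63484954833984)
wrist top 1523 U [-0.4151  0.0716  6.7458 15.4621 16.2065] V [-31.1111  -1.3826  30.2786] Z 78.76566009134281
scene collar 45 U [-12.2389 -11.5787  -6.4019  -1.2824  -0.8054] V [-8.8651 -2.4935  7.5836] Z 69.25357890241735
[2 4 4 3 4 3 3 4 2 4 5 6 1 0 0]
scene htop 111 U [-51.3245 -49.4    -29.8333 -11.0239  -9.4816] V [-8.6989 -0.2377  7.4944] Z 68.95078889076345
  pitch deg -0.4542027686706003 ((-30.327993392944336, -0.434234619140625), (17.004716873168945, 42.23809814453125), 89.3647689819336)
scene nose 7 U [85.5501 85.7767 87.329  89.5077 89.7175] V [-5.9086 -3.5148 -0.7533] Z 62.5933776916634
scene top 169 U [-1.9757 -1.3857  6.1946 13.8264 14.2009] V [-29.6176  -1.6493  30.447 ] Z 77.66112758707744
side collar 77 U [-12.7708 -12.5737  -7.2572  -2.1673  -2.0013] V [-8.3987  2.738   9.6778] Z 69.46195071155026
[ 7  7  7  5  6  7  7  6  6  7 11  1  0  0  0]
side htop 214 U [-50.9099 -49.1281 -29.8909 -11.043   -9.6982] V [-7.6139  0.4395  8.7444] Z 68.92371308351537
  pitch deg 0.014010566195103892 ((-30.57316017150879, 0.2180957794189453), (42.73959732055664, 17.46514320373535), 0.6529415249824524)
side nose 22 U [83.5183 83.7489 86.5232 88.9554 89.0239] V [-0.8655  3.3696  5.9338] Z 62.33133486601791
side top 326 U [-2.1207 -1.5593  5.1853 12.9185 13.6232] V [-29.2186   4.4703  31.557 ] Z 77.7466789176921
```

View pics/m12.png

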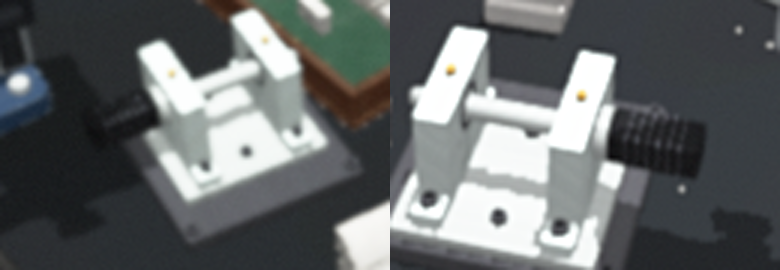

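View pics/wrist12.png

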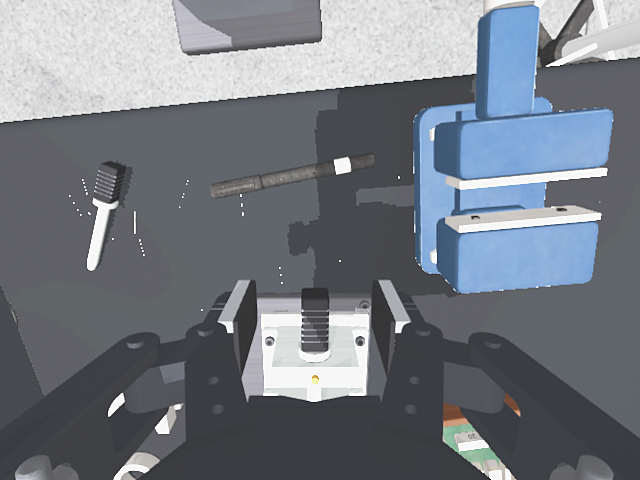

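```bash
python3 - <<'E'
from h import *
env.close_job();s=status.observe();print(s['time_s'],s['ft_force'])
E
```

```text
the job is handed in; nothing more can be done
the job is handed in; nothing more can be done
```

The shaft is threaded through both bearings with its collar home against the near block. It has been released, and the job was handed in at about 16.5 s.

- **Grasp:** I took the shaft from the V-block by its black handle with a 90 N grip. It stayed level on the way to the fixture.
- **Threading:** I found the bore in the wrist picture and corrected the nose by about 1.5 mm against the scene and side cameras. The nose passed through both bores with no measurable contact force.
- **Seating:** The collar came to a hard stop. The highest force I read there was about 14 N, and the position did not change when I pushed slightly more. I eased the push to 2–5 N before opening the fingers.
- **Last checks:** The nose stands about 91 mm past the near face (92 expected), and the handle's back end is about 49 mm behind it (50 expected). Any collar gap is at or below the roughly 1 mm camera error. The gripper was clear of everything, and the wrist force was only sensor noise.
- **Disagreements:** The wrist camera puts the near face about 2 mm further along than the scene and side cameras do. That is within the stated calibration, so I compared each distance within one camera. Cylinder fits of the shaft close to the bore were too noisy to use, so there I went by the forces and the pictures.
- **Not checked:** I never moved the loupe, bearing ring, hex key or marker, but I did not measure their positions again at the end.

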